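# Cover the stock bin and hold the spring clamp open around its price card

### The job

Put the loose red cover on the red stock bin so that it sits fully down in the rim and level, and let go of it. Then pick up the spring clamp from the counter by its two orange handles, squeeze it wide open and bring its gaping jaws around either upright side edge of the bin's price card, about half-way up the part of the card that shows above the bin, with one jaw on each face and the edge well between the jaws; do not knock it against the card or bin, for I am about to slip an offer ticket in there. Finish like that, holding the clamp squeezed open and motionless, clear of the card on both faces and touching neither bin nor cover, and leave the carton, the spray can and the tape measure where they are.

Things in the scene. Friction and masses are not known exactly. Their poses are not given: they have to be found in the camera images.
- bin_rim (a point): Centre of the mouth of the red stock bin, at rim height, 70 mm above the counter. The bin is fixed: an open box 140 mm long (its x) by 110 mm wide (its y), walls 4 mm, mouth 132 x 102 mm. Its x axis points away from the price card (towards the customer), y along the width, z up.
- card_mid (a point): Middle of the showing part of the white price card (red top band), fixed upright behind the bin on the robot's side: 4 mm thick (x of this frame is its normal, pointing to the bin), 110 mm wide (upright side edges at y = +55 and -55 mm), top edge 38 mm above this point. The point is 112 mm up, 82 mm behind the bin's centre, 42 mm above the rim. Axes as bin_rim.
- cover_grip (a point): Centre of the black grip bar on the loose red cover (about 160 g). The bar is 60 mm long (x), 16 mm thick (y), 22 mm high (z, up). The cover starts flat on the counter with this point 21 mm up; seated on the bin, this point is 15 mm above bin_rim, with x along the bin's x (either way round fits).
- clip_pivot (a point): Middle of the hinge pin of the loose spring clamp (about 65 g, 114 mm long, 63 mm wide when shut, black, orange grips and jaw pads). It lies on its side, pin upright, this point 16 mm up. Frame of lever B: z along the pin (up), x towards the jaws; the clamp's middle line is this x turned by half the joint value about +z. Tips 41 mm ahead of the pin, grips 28 to 68 mm behind it.
- tip_a (a point): Inner face of the orange jaw pad of lever A (the +y jaw), half-way up; pad 10 mm long, 26 mm high. Frame turns with lever A. The two tips are 1 mm apart when shut, 24 mm apart fully open.
- tip_b (a point): Inner face of the orange jaw pad of lever B (the -y jaw), half-way up.
- handle_a (a point): Middle of the outer face of lever A's orange handle grip, 50 mm behind the pin, 28 mm to +y when shut; the grip is 40 mm long and 32 mm high (along the pin). The outer faces here are 57 mm apart when shut, about 26 mm apart when fully squeezed.
- handle_b (a point): Middle of the outer face of lever B's orange handle grip, on the -y side.
- clip_lever (a joint): Opening angle of the clamp's lever A against lever B, rad: 0 shut, 0.58 fully open (stop). A spring pulls it shut: squeezing the handle middles together takes about 5 N to start and 13 N at the stop.
- bin: The fixed stock bin with its card channel and price card, origin at the centre of its underside, axes as bin_rim.
- clip: The spring clamp (lever B, carrying lever A), origin on the hinge axis at its lower side, 16 mm below clip_pivot; axes as clip_pivot.
- cover: The loose cover, origin at the centre of its underside, 21 mm below cover_grip. Plate 138 x 108 mm (x, y), 4 mm thick, its underside 15 mm below cover_grip; under it a rib frame 124 x 94 mm, 6 mm deep, drops into the bin's mouth with 4 mm of play all round until the plate rests on the rim.
- carton: Bystander: closed cardboard carton, 55 x 85 x 50 mm, origin at the centre of its underside.
- can: Bystander: blue spray can, 52 mm diameter, 130 mm high, origin at the centre of its underside.
- tape: Bystander: yellow tape measure standing upright, 36 x 66 x 58 mm, origin at the centre of its underside.
There are look-alikes about, which are no part of the job. Several things look just like the cover: the one meant starts farthest to the robot's left.

How it is judged:
By the outcome, as a careful person would: the job done as asked, in the order asked, and still so for the second after the job is handed in, while the arm keeps its last pose, push and grip.
It also fails if it takes over 64 s, if anything falls off the work surface, if the arm or the gripper's body presses on something with over 40 N, if the wrist force passes 120 N, or if a joint passes its speed limit or range.

### The arm

A 6-joint arm with a two-finger parallel gripper is mounted at the origin on the work surface. World frame = base frame: x ahead of the robot, y to its left, z up, the work surface at z = 0. Lengths are in m, angles in rad, forces in N, time in s.
With the tool pointing down it reaches from about 0.25 to 0.775 m from the base axis. Payload 8.9 kg.
Tool frame: the origin (TCP) lies at the centre of the arm's flange, where the gripper is bolted on; the fingertips stand 173 mm ahead of it and the grasp point (between the pads) lies 155 mm ahead of it; z points along the fingers, y is the line along which they close (so a half turn about z gives the same grasp; the last joint's range is limited). The gripper opens to 85 mm and grips with 20 to 120 N. Pads are 22 mm wide; open, the fingers measure 114 mm over their backs; the gripper's body (76 mm by 85 mm) begins 54 mm behind the grasp point. The pads swing forward as they close: fully open they stand 13 mm farther back than shut.
Start: joints at [1.052, 0.291, -0.153, 1.127, 0, 1.431], TCP at [0.195, 0.488, 0.405] pointing down, gripper open.
Joint ranges: [-2.52, 2.52], [-0.91, 1.74], [-1.3, 1.37], [-1.96, 2.02], [-1.52, 1.47], [-3.14, 3.14]. Speed limits (rad/s): [2.22, 2.22, 2.79, 3.14, 3.14, 3.14].

### API

Orientations are given as a unit quaternion [x, y, z, w].
In Python, from station import readout, snapshot, finish_job gives the robot as it stands. The module is installed in compiled form; this text tells all that it offers.
- The arm moves only by the tool play_rows, never from a script. Its arguments are lists of equal length, an entry for each row: "claw": the closure, from 0 (fully open) to 1 (shut); "slide": the shift along the world's x, y, z in m, a list of three; "dr": the turn, a rotation vector about the world's x, y, z in rad, a list of three. In form: {"claw": [claw, ...], "slide": [[tx, ty, tz], ...], "dr": [[rx, ry, rz], ...]}. A call has 1 to 20 rows; each row is the pose to reach, as a shift and turn from the pose commanded when the call began; what a row does not reach only later rows make up. A row lasts 1/10 s, in which the tool goes at most 50 mm and 8.59 degrees, less where a joint would pass 70% of its speed; a pose out of reach is approached as far as the arm can. A call with a gripper value outside its range is refused whole. The fingers move at their own pace and stop on an object; "newtons" is the grip in N (left out, the last holds). Time passes only in rows, so rows that repeat a pose let the fingers close. It gives the time, the measured TCP pose, the force, the opening and the grip force at its end, in the units of the state.
- readout.state(): the state, without advancing time (a new reading comes with each control period).
- snapshot(name): name is "scene" or "top" or "wrist"; returns a dict with "image" (420x560x3 uint8, red, green, blue), "range_z" (420x560 float32, m along the optical axis (not along the pixel's ray), 0 where there is no reading), "K" (3x3 intrinsics, pixels), "D" ([k1, k2, p1, p2, k3] as OpenCV has them; the pictures are not rectified), "rvec" (rotation vector, rad) and "tvec" (3), from world to camera coordinates, as OpenCV has them. Camera axes: x right, y down, z forward; pixel columns grow to the right and rows downward; lengths in m; the calibration is good to about 2 mm. A picture is of the moment at which its call begins.
- finish_job(): hands the job in; it is judged then, once.
The state is a dict: "t": time; "joint_pos": joint angles; "qvel": joint speeds; "effort": joint torques, N m; "tool_pos": TCP position; "tool_rot": TCP orientation; "wrist_force": force on the tool from outside, world axes, zero at the start; "moment": the same for the moment, N m; "finger_gap": finger opening in m; "grip_force": force on a finger pad.
Only numpy, scipy, OpenCV 4.12 (cv2) and the standard library are available. Lean on these libraries where they do the work, as an engineer would, in place of code of your own. Each camera call takes 0.05 s, during which the arm holds its last target. There are 200 camera calls.

## Working session

There is one attempt and no reset: what is moved stays moved. The work goes in short steps, Python scripts to look and compute and a tool call to move; the robot and the scene stay as the last step left them, time stands still between calls to the robot, and variables do not carry over. Pictures are saved under pics/ and viewed, at most 10 in all, crops included, and the job is handed in when it is done.

Besides the shell and the picture viewer there is one more tool, called after "Emit:" by a JSON object that holds its "method" and its "body", one argument or row to a line. play_rows: Moves the arm, as the interface text tells. Its arguments: {"type":"object","properties":{"claw":{"type":"array"},"slide":{"type":"array"},"dr":{"type":"array"},"newtons":{"type":"number"}},"required":["claw","slide","dr"]}

```bash
mkdir -p pics; cat > h.py <<'E'
import numpy as np, cv2
from station import readout, snapshot, finish_job
def snap(name, out=None):
    s=snapshot(name); np.savez('last_%s.npz'%name, **s)
    if out: cv2.imwrite('pics/'+out, s['image'][:,:,::-1])
    return s
def load(name): return dict(np.load('last_%s.npz'%name))
def cloud(s):
    h,w=s['range_z'].shape
    u,v=np.meshgrid(np.arange(w),np.arange(h))
    p=cv2.undistortPoints(np.stack([u,v],-1).reshape(-1,1,2).astype(np.float64),s['K'],s['D']).reshape(h,w,2)
    z=s['range_z'].astype(float)
    c=np.dstack([p[...,0]*z,p[...,1]*z,z])
    R=cv2.Rodrigues(s['rvec'])[0]
    P=(c-s['tvec'].reshape(3))@R
    P[z==0]=np.nan
    return P
E
python3 - <<'E'
from h import *
s=snap('top'); b=snap('scene')
cv2.imwrite('pics/a.png',s['image'][:,:,::-1]); cv2.imwrite('pics/b.png',b['image'][:,:,::-1])
print(readout.state())
E
```

```text
{'t': 0.1, 'joint_pos': array([ 1.05168850e+00,  2.91223883e-01, -1.54044527e-01,  1.12672195e+00,
        4.05039496e-05,  1.43150212e+00]), 'qvel': array([-0.00127455, -0.00235111,  0.0012493 , -0.0006706 ,  0.00084532,
       -0.00127363]), 'effort': array([ 1.79091912e-03, -5.37979853e+01,  3.31917751e+01,  9.21714236e-03,
       -1.91162835e-04, -4.34537321e-05]), 'tool_pos': array([0.19453306, 0.4874199 , 0.40419201]), 'tool_rot': array([ 1.88767364e-01,  9.82021652e-01, -5.58408714e-04, -2.12171698e-04]), 'wrist_force': array([-0.46323773, -0.47031458,  0.15229127]), 'moment': array([0.03398016, 0.01607033, 0.00397438]), 'grip_force': 0.0, 'finger_gap': 0.08531096979395994}
```

View pics/a.png

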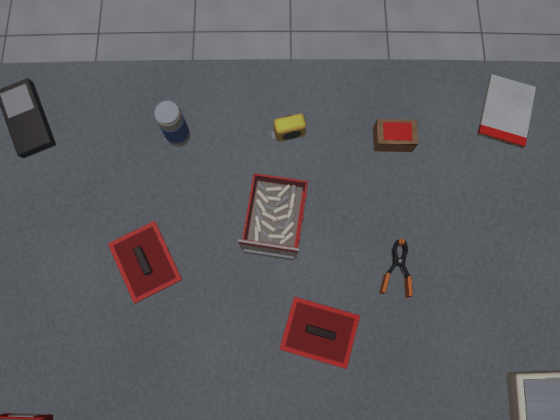

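View pics/b.png

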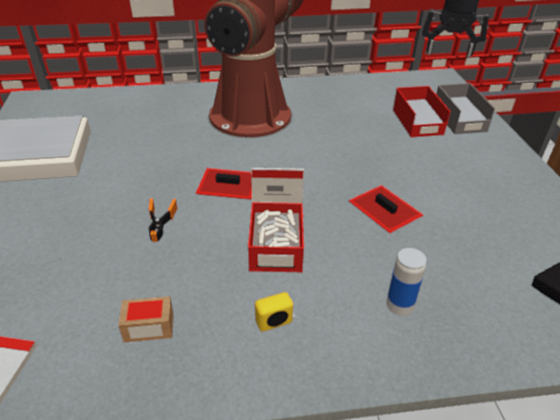

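Top view: two covers, at (145,262) and (320,332). The one at (145,262) should be farthest left (+y); I'll check it in coordinates and in an enlarged crop. The bin is at (275,215) with its card on the lower side, and the clamp is at (400,262) with its jaws pointing up-image.

```bash
python3 - <<'E'
from h import *
s=load('top'); P=cloud(s); im=s['image'].astype(int)
for n,(u,v) in dict(coverL=(143,262),coverR=(320,332),clip=(400,262),binl=(275,215)).items(): print(n,np.round(P[v,u],3))
def box(u0,u1,v0,v1,zl,zh,m=None):
    Q=P[v0:v1,u0:u1]; k=(Q[...,2]>zl)&(Q[...,2]<zh)
    if m is not None:k&=m[v0:v1,u0:u1]
    return Q[k]
def rect(q,n):
    r=cv2.minAreaRect((q[:,:2]*1000).astype(np.float32)); print(n,len(q),np.round(r,1) if 0 else r, 'z',np.round(np.median(q[:,2]),4))
R,G,B=im[...,0],im[...,1],im[...,2]
red=(R>70)&(G<60)&(B<60)
dark=(R<45)&(G<45)&(B<45)
rect(box(100,190,215,305,0.004,0.1,red),'coverplate')
rect(box(125,160,240,285,0.02,0.1),'bar')
rect(box(235,315,168,262,0.06,0.08),'rim')
rect(box(235,315,225,270,0.12,0.17),'card')
org=(R>130)&(G<120)&(B<60)
q=P[org&(np.indices(org.shape)[1]>370)&(np.indices(org.shape)[1]<425)&(np.indices(org.shape)[0]>230)&(np.indices(org.shape)[0]<305)]
q=q[np.isfinite(q[:,0])]
_,lab,c=cv2.kmeans((q[:,:2]).astype(np.float32),3,None,(3,50,1e-6),10,cv2.KMEANS_PP_CENTERS)
for i in range(3): rect(q[lab[:,0]==i],'org%d'%i)
rect(box(375,425,230,305,0.012,0.1),'clip')
c=np.hstack([cv2.resize(s['image'][a:a+90,b:b+90,::-1],(390,390),interpolation=cv2.INTER_CUBIC) for a,b in((217,100),(220,355))])
cv2.imwrite('pics/c.png',c)
print('K',s['K'][0,0],s['tvec'])
E
```

```text
coverL [0.48  0.265 0.031]
coverR [ 0.343 -0.088  0.029]
clip [ 0.48  -0.253  0.026]
binl [ 0.574 -0.001  0.044]
coverplate 3110 ((484.38897705078125, 267.6565246582031), (137.63638305664062, 108.2920913696289), 26.65782928466797) z 0.0113
bar 237 ((485.19671630859375, 267.6585388183594), (59.90793228149414, 16.04236602783203), 25.164270401000977) z 0.0324
rim 821 ((568.3804931640625, 0.15030670166015625), (110.97730255126953, 158.1764373779297), 81.18730926513672) z 0.0681
card 307 ((495.5613708496094, 11.032562255859375), (109.53533935546875, 6.034430027008057), 81.11669158935547) z 0.1486
org0 65 ((431.63775634765625, -268.64276123046875), (6.72189998626709, 37.75534439086914), 89.80007934570312) z 0.0331
org1 66 ((439.167724609375, -220.684326171875), (7.229935169219971, 38.03770446777344), 73.74590301513672) z 0.0336
org2 14 ((523.502197265625, -257.5457763671875), (6.404938697814941, 8.36091136932373), 0.1438007354736328) z 0.0263
clip 632 ((471.6316833496094, -249.92181396484375), (61.91590881347656, 114.61576843261719), 81.71530151367188) z 0.0273
K 511.08161838012416 [-0.00379165  0.58239199  0.9427931 ]
```

View pics/c.png

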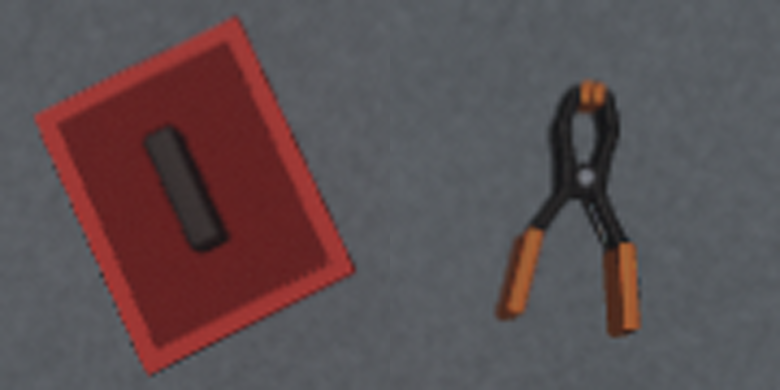

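The left crop is the cover at (145,262), bar centre (143,262), at world y=+0.268. The other cover is at y=-0.09, so this left one is the one meant. The right crop is the clamp: pin at (400,261), pads at (402,242), jaws pointing world +x.

Emit:
{"method": "play_rows", "body": {
  "claw": [0,0,0,0,0,0,0,0,0,0,0,0,0,0,0],
  "slide": [
    [0.29,-0.22,-0.145],
    [0.29,-0.22,-0.145],
    [0.29,-0.22,-0.145],
    [0.29,-0.22,-0.145],
    [0.29,-0.22,-0.145],
    [0.29,-0.22,-0.145],
    [0.29,-0.22,-0.145],
    [0.29,-0.22,-0.145],
    [0.29,-0.22,-0.145],
    [0.29,-0.22,-0.145],
    [0.29,-0.22,-0.145],
    [0.29,-0.22,-0.145],
    [0.29,-0.22,-0.145],
    [0.29,-0.22,-0.145],
    [0.29,-0.22,-0.145]
  ],
  "dr": [
    [0,0,0.84],
    [0,0,0.84],
    [0,0,0.84],
    [0,0,0.84],
    [0,0,0.84],
    [0,0,0.84],
    [0,0,0.84],
    [0,0,0.84],
    [0,0,0.84],
    [0,0,0.84],
    [0,0,0.84],
    [0,0,0.84],
    [0,0,0.84],
    [0,0,0.84],
    [0,0,0.84]
  ],
  "newtons": 40
}}

```text
t: 1.6
tool_pos: [0.4843, 0.2681, 0.2601]
tool_rot: [-0.229, 0.974, 0.0, 0.0]
wrist_force: [-0.6, -0.3, -0.4]
finger_gap: 0.0852
grip_force: 0.0
```

```bash
python3 - <<'E'
from h import *
st=readout.state(); print(st['t'],st['tool_pos'],st['tool_rot'],st['wrist_force'])
s=snap('wrist','d.png'); P=cloud(s)
k=(P[...,2]>0.025)&(P[...,2]<0.045)&(abs(P[...,0]-.484)<.05)&(abs(P[...,1]-.268)<.05)
q=P[k];print(k.sum(),cv2.minAreaRect((q[:,:2]*1000).astype(np.float32)),np.median(q[:,2]))
E
```

```text
1.6 [0.48427834 0.26811312 0.26007187] [-2.28531979e-01  9.73536372e-01  4.53614776e-05  2.55069028e-04] [-0.64314526 -0.31145608 -0.38669692]
1695 ((484.2494201660156, 268.45306396484375), (59.15057373046875, 15.931709289550781), 27.02083969116211) 0.030675179603477185
```

View pics/d.png

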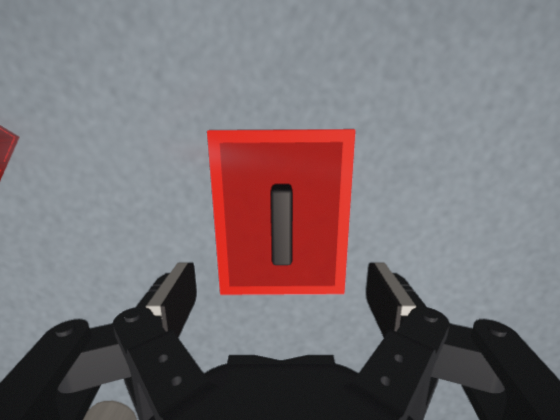

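The wrist view shows the bar at (282,225), aligned with the open fingers and at the same position as before (484,268). I'll descend, close and lift.

Emit:
{"method": "play_rows", "body": {
  "claw": [0,0,0,0,1,1,1,1,1,1,1,1,1,1],
  "slide": [
    [0,0,-0.04],
    [0,0,-0.065],
    [0,0,-0.073],
    [0,0,-0.073],
    [0,0,-0.073],
    [0,0,-0.073],
    [0,0,-0.073],
    [0,0,-0.073],
    [0,0,-0.073],
    [0,0,-0.073],
    [0,0,-0.073],
    [0,0,-0.073],
    [0,0,-0.073],
    [0,0,-0.073]
  ],
  "dr": [
    [0,0,0],
    [0,0,0],
    [0,0,0],
    [0,0,0],
    [0,0,0],
    [0,0,0],
    [0,0,0],
    [0,0,0],
    [0,0,0],
    [0,0,0],
    [0,0,0],
    [0,0,0],
    [0,0,0],
    [0,0,0]
  ],
  "newtons": 50
}}

```text
t: 3.05
tool_pos: [0.4849, 0.2677, 0.1874]
tool_rot: [-0.228, 0.974, 0.0, 0.001]
wrist_force: [-0.2, -0.9, 4.9]
finger_gap: 0.0147
grip_force: 49.7
```

Emit:
{"method": "play_rows", "body": {
  "claw": [1,1,1,1,1,1,1,1,1,1,1,1,1,1,1,1,1,1],
  "slide": [
    [0,0,0.03],
    [0,0,0.07],
    [0,0,0.12],
    [0,0,0.16],
    [0.03,-0.03,0.18],
    [0.06,-0.06,0.18],
    [0.09,-0.1,0.18],
    [0.092,-0.14,0.18],
    [0.092,-0.18,0.18],
    [0.092,-0.22,0.18],
    [0.092,-0.25,0.18],
    [0.092,-0.265,0.18],
    [0.092,-0.269,0.18],
    [0.092,-0.269,0.18],
    [0.092,-0.269,0.15],
    [0.092,-0.269,0.12],
    [0.092,-0.269,0.1],
    [0.092,-0.269,0.1]
  ],
  "dr": [
    [0,0,0],
    [0,0,0],
    [0,0,0],
    [0,0,0],
    [0,0,-0.1],
    [0,0,-0.2],
    [0,0,-0.3],
    [0,0,-0.4],
    [0,0,-0.5],
    [0,0,-0.6],
    [0,0,-0.615],
    [0,0,-0.615],
    [0,0,-0.615],
    [0,0,-0.615],
    [0,0,-0.615],
    [0,0,-0.615],
    [0,0,-0.615],
    [0,0,-0.615]
  ]
}}

```text
t: 4.85
tool_pos: [0.5754, 0.0003, 0.2841]
tool_rot: [0.076, 0.997, 0.0, -0.003]
wrist_force: [-0.3, -0.5, -1.2]
finger_gap: 0.0147
grip_force: 49.2
```

```bash
python3 - <<'E'
from h import *
st=readout.state(); print(st['t'],st['tool_pos'],st['tool_rot'],st['wrist_force'],st['moment'])
s=snap('wrist','e.png'); P=cloud(s)
im=s['image'].astype(int); red=(im[...,0]>90)&(im[...,1]<70)&(im[...,2]<70)
k=red&(P[...,2]>0.1)&(P[...,2]<0.135)&(abs(P[...,0]-.58)<.1)
q=P[k];print(k.sum(),cv2.minAreaRect((q[:,:2]*1000).astype(np.float32)),np.median(q[:,2]))
c,_,_,_=np.linalg.lstsq(np.c_[q[:,:2],np.ones(len(q))],q[:,2],rcond=None);print('tilt',c)
k=(P[...,2]>0.06)&(P[...,2]<0.075);q=P[k];print(k.sum(),q.min(0) if k.any() else '')
E
```

```text
4.85 [5.75385624e-01 3.01800646e-04 2.84052988e-01] [ 7.62684697e-02  9.97083959e-01  3.16454539e-04 -2.56894329e-03] [-0.28868446 -0.51065798 -1.19957143] [0.02868229 0.03813109 0.02854485]
25616 ((574.5674438476562, 0.3034934997558594), (107.35040283203125, 137.1504364013672), 81.2476577758789) 0.1062590185889849
tilt [-0.00251434  0.00228971  0.10770685]
3096 [ 0.49111852 -0.0433609   0.06000214]
```

View pics/e.png

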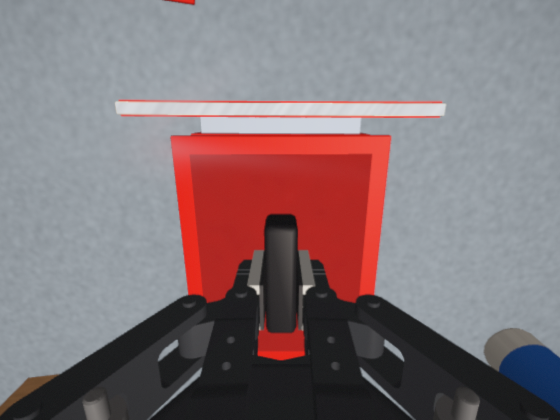

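The wrist view shows the cover level, squared to the card (white edge at rows 100-117) and centred on it. I'll measure the card in this same view to fix the bin offset.

```bash
python3 - <<'E'
from h import *
s=snap('wrist'); P=cloud(s); st=readout.state(); print(st['tool_pos'])
k=(P[...,2]>0.143)&(P[...,2]<0.157)&(P[...,0]<.53);k[125:]=0
q=P[k];print(k.sum(),cv2.minAreaRect((q[:,:2]*1000).astype(np.float32)),np.median(q[:,:],0))
im=s['image'].astype(int); red=(im[...,0]>90)&(im[...,1]<70)&(im[...,2]<70)
k=red&(P[...,2]>0.1)&(P[...,2]<0.135)&(abs(P[...,0]-.58)<.1)
q=P[k];print(cv2.minAreaRect((q[:,:2]*1000).astype(np.float32)))
E
```

```text
[ 5.76750143e-01 -2.79235263e-04  2.87114037e-01]
5252 ((496.0904541015625, 12.002338409423828), (110.17144012451172, 5.298528671264648), 80.98707580566406) [0.49612558 0.01198747 0.14881838]
((575.309326171875, 0.07632827758789062), (107.32781982421875, 136.36126708984375), 81.56571197509766)
```

Emit:
{"method": "play_rows", "body": {
  "claw": [1,1,1,1,1,1,1],
  "slide": [
    [0,0,-0.015],
    [0,0,-0.025],
    [0,0,-0.03],
    [0,0,-0.034],
    [0,0,-0.036],
    [0,0,-0.036],
    [0,0,-0.036]
  ],
  "dr": [
    [0,0,0],
    [0,0,0],
    [0,0,0],
    [0,0,0],
    [0,0,0],
    [0,0,0],
    [0,0,0]
  ]
}}

```text
t: 5.65
tool_pos: [0.5767, -0.0014, 0.2514]
tool_rot: [0.077, 0.997, 0.0, 0.0]
wrist_force: [-2.7, 0.1, 5.1]
finger_gap: 0.0148
grip_force: 50.0
```

Emit:
{"method": "play_rows", "body": {
  "claw": [0.5,0,0,0,0,0,0,0,0,0,0,0,0,0,0,0,0,0],
  "slide": [
    [0,0,0],
    [0,0,0],
    [0,0,0],
    [0,0,0],
    [0,0,0],
    [0,0,0.03],
    [0,0,0.07],
    [0,0,0.11],
    [-0.01,-0.03,0.13],
    [-0.03,-0.07,0.13],
    [-0.06,-0.11,0.13],
    [-0.09,-0.15,0.13],
    [-0.12,-0.19,0.11],
    [-0.143,-0.23,0.08],
    [-0.143,-0.243,0.05],
    [-0.143,-0.243,0.03],
    [-0.143,-0.243,0.03],
    [-0.143,-0.243,0.03]
  ],
  "dr": [
    [0,0,0],
    [0,0,0],
    [0,0,0],
    [0,0,0],
    [0,0,0],
    [0,0,0],
    [0,0,0],
    [0,0,0],
    [0,0,0],
    [0,0,0],
    [0,0,0],
    [0,0,0],
    [0,0,0],
    [0,0,0],
    [0,0,0],
    [0,0,0],
    [0,0,0],
    [0,0,0]
  ]
}}

```text
t: 7.45
tool_pos: [0.4337, -0.2443, 0.2811]
tool_rot: [0.077, 0.997, 0.0, -0.0]
wrist_force: [0.2, 0.3, 0.7]
finger_gap: 0.0854
grip_force: 0.0
```

```bash
python3 - <<'E'
from h import *
st=readout.state(); print(st['t'],st['tool_pos'],st['tool_rot'])
s=snap('top'); P=cloud(s); b=snap('scene'); w=snap('wrist')
im=s['image'].astype(int); red=(im[...,0]>70)&(im[...,1]<60)&(im[...,2]<60)
k=red&(P[...,2]>0.055)&(P[...,2]<0.085)&(abs(P[...,0]-.577)<.09)&(abs(P[...,1])<.08)
q=P[k];print('cover',k.sum(),cv2.minAreaRect((q[:,:2]*1000).astype(np.float32)),np.median(q[:,2]))
i=(abs((q[:,:2]-[.577,-.001])@[.988,-.155])<.06);print(np.linalg.lstsq(np.c_[q[i,:2],np.ones(i.sum())],q[i,2],rcond=None)[0])
P=cloud(w); im=w['image'].astype(int)
org=(im[...,0]>130)&(im[...,1]>50)&(im[...,1]<140)&(im[...,2]<60)&(P[...,2]>.012)&(P[...,2]<.05)
n,lab,stt,_=cv2.connectedComponentsWithStats(org.astype(np.uint8))
for i in range(1,n):
    if stt[i,4]>60:
        q=P[lab==i]; q=q[q[:,2]>np.median(q[:,2])-.006]; print('org',len(q),cv2.minAreaRect((q[:,:2]*1000).astype(np.float32)),np.median(q[:,2]),stt[i])
cc=np.hstack([cv2.resize(b['image'][130:290,180:360,::-1],(400,356)),cv2.resize(w['image'][:,:,::-1],(400,300)).copy() if 0 else cv2.resize(w['image'][:,:,::-1],(400,356))])
cv2.imwrite('pics/f.png',cc)
E
```

```text
7.45 [ 0.43374362 -0.24428573  0.2811111 ] [ 7.72466543e-02  9.97011994e-01  1.32507954e-04 -1.46727552e-04]
cover 3366 ((578.5016479492188, -1.2818222045898438), (110.4471435546875, 135.91429138183594), 81.7047348022461) 0.07500960460645735
[-0.00045917 -0.00216395  0.07528071]
org 352 ((431.3984069824219, -267.8395080566406), (7.491988182067871, 41.569156646728516), 89.15973663330078) 0.031117235187289982 [243 192  17  49 412]
org 263 ((438.5860595703125, -221.24867248535156), (7.380524635314941, 41.50823211669922), 72.55410766601562) 0.03133369722307657 [303 193  17  48 263]
```

View pics/f.png

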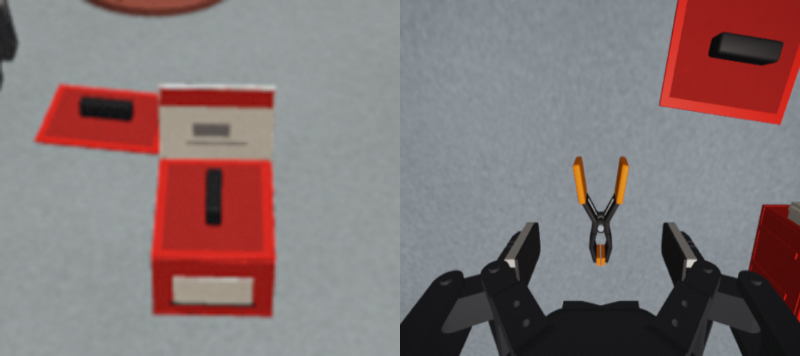

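The scene crop shows the cover seated level on the bin (plate top at 75 mm, tilt about 0). The wrist view shows the clamp aligned, with handle centres at y=-0.221 and -0.268 and a mid-line angle of -9.2°. Next I descend and squeeze.

Emit:
{"method": "play_rows", "body": {
  "claw": [0,0,0,0,0,1,1,1,1,1,1,1,1,1,1,1,1],
  "slide": [
    [0.001,0,-0.04],
    [0.001,0,-0.075],
    [0.001,0,-0.1],
    [0.001,0,-0.106],
    [0.001,0,-0.106],
    [0.001,0,-0.106],
    [0.001,0,-0.106],
    [0.001,0,-0.106],
    [0.001,0,-0.106],
    [0.001,0,-0.106],
    [0.001,0,-0.106],
    [0.001,0,-0.106],
    [0.001,0,-0.106],
    [0.001,0,-0.106],
    [0.001,0,-0.106],
    [0.001,0,-0.106],
    [0.001,0,-0.106]
  ],
  "dr": [
    [0,0,0],
    [0,0,0],
    [0,0,0],
    [0,0,0],
    [0,0,0],
    [0,0,0],
    [0,0,0],
    [0,0,0],
    [0,0,0],
    [0,0,0],
    [0,0,0],
    [0,0,0],
    [0,0,0],
    [0,0,0],
    [0,0,0],
    [0,0,0],
    [0,0,0]
  ],
  "newtons": 40
}}

```text
t: 9.3
tool_pos: [0.4357, -0.2454, 0.1773]
tool_rot: [0.077, 0.997, -0.001, 0.002]
wrist_force: [-3.1, 0.5, 21.5]
finger_gap: 0.0277
grip_force: 39.1
```

Emit:
{"method": "play_rows", "body": {
  "claw": [1,1,1,1,1,1,1,1],
  "slide": [
    [0,0,0.005],
    [0,0,0.02],
    [0,0,0.05],
    [0,0,0.08],
    [0,0,0.11],
    [0,0,0.13],
    [0,0,0.13],
    [0,0,0.13]
  ],
  "dr": [
    [0,0,0],
    [0,0,0],
    [0,0,0],
    [0,0,0],
    [0,0,0],
    [0,0,0],
    [0,0,0],
    [0,0,0]
  ]
}}

```text
t: 10.1
tool_pos: [0.4346, -0.2444, 0.305]
tool_rot: [0.077, 0.997, -0.0, 0.0]
wrist_force: [-0.2, -0.1, -1.1]
finger_gap: 0.0274
grip_force: 39.4
```

```bash
python3 - <<'E'
from h import *
st=readout.state(); print(st['t'],st['tool_pos'],st['tool_rot'],st['finger_gap'],st['grip_force'],st['wrist_force'])
w=snap('wrist','g.png'); P=cloud(w); im=w['image'].astype(int)
org=(im[...,0]>110)&(im[...,1]>40)&(im[...,1]<150)&(im[...,2]<70)&(P[...,2]>.05)&(P[...,2]<.25)
n,lab,stt,_=cv2.connectedComponentsWithStats(org.astype(np.uint8))
for i in range(1,n):
    if stt[i,4]>40:
        q=P[lab==i]; print('org',len(q),cv2.minAreaRect((q[:,:2]*1000).astype(np.float32)),np.percentile(q[:,2],[5,50,95]),stt[i])
E
```

```text
10.1 [ 0.43460003 -0.24437064  0.3050189 ] [ 7.73367824e-02  9.97004894e-01 -2.65674604e-04  4.38912785e-04] 0.02740539033673012 39.402522676559784 [-0.16535285 -0.0689076  -1.05144147]
org 1641 ((433.49578857421875, -253.43582153320312), (8.554061889648438, 43.9906120300293), 75.1062240600586) [0.13737125 0.15798334 0.15916433] [ 249  229   27  101 1641]
org 1549 ((436.32391357421875, -234.91653442382812), (8.368741035461426, 43.95667266845703), 89.18660736083984) [0.13711283 0.15795773 0.15916538] [ 287  228   26  102 1549]
```

View pics/g.png

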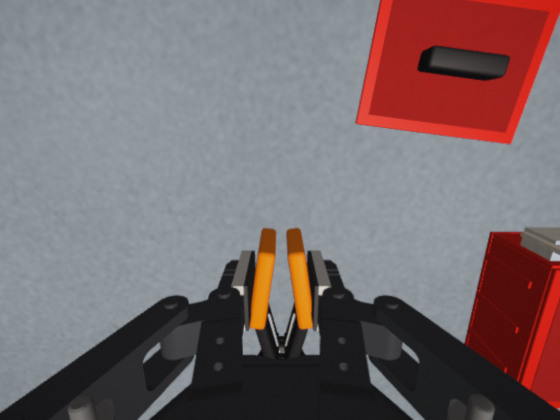

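The wrist view shows both orange handles at (262,278) and (300,278), squeezed between the pads (gap 27.4 mm) without slip. I'll turn to the standoff outside the card's -y edge and measure the jaws there.

Emit:
{"method": "play_rows", "body": {
  "claw": [1,1,1,1,1,1,1,1,1,1,1,1,1,1,1,1,1,1],
  "slide": [
    [0,0,0],
    [0,0,0],
    [0,0.01,0],
    [0.01,0.02,0],
    [0.01,0.03,0],
    [0.02,0.04,0],
    [0.02,0.05,0],
    [0.03,0.06,-0.01],
    [0.032,0.07,-0.02],
    [0.032,0.07,-0.03],
    [0.032,0.07,-0.03],
    [0.032,0.07,-0.03],
    [0.032,0.07,-0.03],
    [0.032,0.07,-0.03],
    [0.032,0.07,-0.03],
    [0.032,0.07,-0.03],
    [0.032,0.07,-0.03],
    [0.032,0.07,-0.03]
  ],
  "dr": [
    [0,0,0.12],
    [0,0,0.25],
    [0,0,0.38],
    [0,0,0.5],
    [0,0,0.63],
    [0,0,0.76],
    [0,0,0.9],
    [0,0,1.02],
    [0,0,1.15],
    [0,0,1.28],
    [0,0,1.41],
    [0,0,1.5],
    [0,0,1.56],
    [0,0,1.56],
    [0,0,1.56],
    [0,0,1.56],
    [0,0,1.56],
    [0,0,1.56]
  ]
}}

```text
t: 11.95
tool_pos: [0.4666, -0.1744, 0.2747]
tool_rot: [-0.646, 0.763, -0.0, -0.0]
wrist_force: [0.7, -0.0, -0.5]
finger_gap: 0.0277
grip_force: 39.4
```

```bash
python3 - <<'E'
from h import *
st=readout.state(); print(st['t'],st['tool_pos'],st['tool_rot'],st['finger_gap'],st['grip_force'])
t=snap('top'); b=snap('scene')
u0,v0=255,205
c=np.hstack([cv2.resize(t['image'][205:305,255:355,::-1],(400,400),interpolation=cv2.INTER_CUBIC),cv2.resize(b['image'][110:230,160:280,::-1],(400,400),interpolation=cv2.INTER_CUBIC)])
cv2.imwrite('pics/i.png',c)
for n,s in(('top',t),('scene',b)):
    P=cloud(s); im=s['image'].astype(int)
    org=(im[...,0]>110)&(im[...,1]>40)&(im[...,1]<130)&(im[...,2]<70)&(P[...,2]>.08)&(P[...,2]<.16)
    N,lab,stt,_=cv2.connectedComponentsWithStats(org.astype(np.uint8))
    for i in range(1,N):
        if stt[i,4]>3:
            q=P[lab==i]; print(n,len(q),np.round(q.min(0),4),np.round(np.median(q,0),4),np.round(q.max(0),4),stt[i])
E
```

```text
11.95 [ 0.46663149 -0.17441481  0.2746722 ] [-6.46020791e-01  7.63319814e-01 -6.10553329e-06 -3.12638549e-06] 0.02771023053323767 39.404839812204955
top 14 [ 0.4932 -0.0928  0.1232] [ 0.4953 -0.0888  0.1266] [ 0.4975 -0.0833  0.1276] [320 246   6   3  14]
top 14 [ 0.4639 -0.0882  0.1234] [ 0.466  -0.0827  0.1257] [ 0.468  -0.0791  0.1278] [318 262   6   3  14]
scene 9 [-0.5986  0.5228  0.1043] [-0.5937  0.5278  0.1168] [-0.5864  0.5291  0.1345] [368   1   3   8   9]
scene 27 [-0.6     1.1175  0.1001] [-0.5928  1.177   0.1052] [-0.5782  1.2261  0.1114] [514   0  26   2  27]
scene 8 [-0.5951  0.4475  0.1045] [-0.5918  0.4629  0.1051] [-0.5815  0.4776  0.1084] [350   9   8   1   8]
scene 4 [-0.5924  0.7085  0.0905] [-0.5873  0.7155  0.0923] [-0.582   0.7184  0.0937] [414  10   4   1   4]
scene 6 [-0.5906  0.531   0.0908] [-0.5896  0.5399  0.0915] [-0.5849  0.5512  0.0931] [370  12   6   1   6]
scene 5 [0.079  0.0456 0.0916] [0.0825 0.0459 0.0982] [0.0845 0.0463 0.102 ] [269  96   1   5   5]
scene 89 [ 0.4528 -0.1678  0.1003] [ 0.481  -0.1633  0.123 ] [ 0.4908 -0.1566  0.1513] [191 171   7  20  89]
scene 10 [ 0.4861 -0.044   0.1278] [ 0.4891 -0.0419  0.1359] [ 0.4909 -0.0393  0.1441] [251 170   3   8  10]
scene 21 [0.5008 0.0323 0.1302] [0.5046 0.0537 0.1452] [0.5076 0.0622 0.1474] [288 171  15   7  21]
scene 72 [ 0.4616 -0.0945  0.1016] [ 0.469  -0.0858  0.1199] [ 0.5017 -0.0804  0.1293] [227 172   7  20  72]
scene 35 [ 0.4918 -0.0254  0.1276] [0.4983 0.0105 0.1295] [0.506  0.0459 0.1331] [260 177  35   1  35]
scene 19 [ 0.4721 -0.1963  0.1016] [ 0.4738 -0.1941  0.1122] [ 0.4764 -0.1917  0.1237] [179 180   3   9  19]
```

View pics/i.png

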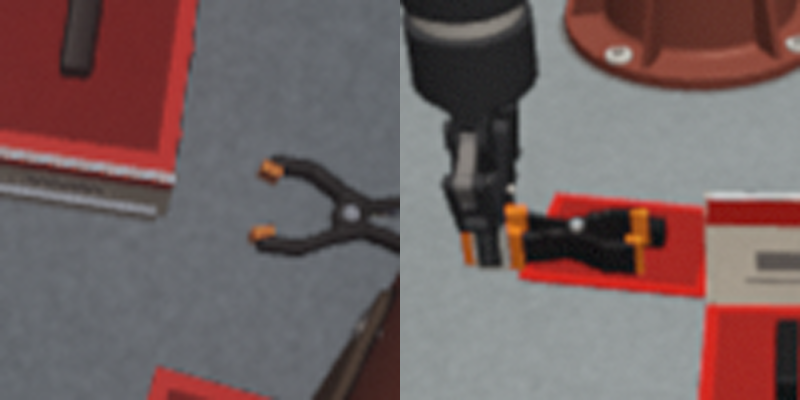

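Top crop (left): open jaws with pads at (270,168) and (262,235) in the crop, world (0.4955,-0.0888) and (0.466,-0.083). Their midpoint lies on the card's plane line to within 0.5 mm, the pads are about 24 mm apart, and the pad tips are 39 mm short of the edge. I'll advance 55 mm along the card.

Emit:
{"method": "play_rows", "body": {
  "claw": [1,1,1,1,1,1,1,1,1,1,1,1,1,1,1,1],
  "slide": [
    [0.001,0.005,-0.001],
    [0.002,0.01,-0.002],
    [0.002,0.015,-0.002],
    [0.003,0.02,-0.002],
    [0.004,0.025,-0.002],
    [0.005,0.03,-0.002],
    [0.006,0.035,-0.002],
    [0.006,0.04,-0.002],
    [0.007,0.045,-0.002],
    [0.008,0.05,-0.002],
    [0.0085,0.053,-0.002],
    [0.0085,0.054,-0.002],
    [0.0085,0.054,-0.002],
    [0.0085,0.054,-0.002],
    [0.0085,0.054,-0.002],
    [0.0085,0.054,-0.002]
  ],
  "dr": [
    [0,0,0],
    [0,0,0],
    [0,0,0],
    [0,0,0],
    [0,0,0],
    [0,0,0],
    [0,0,0],
    [0,0,0],
    [0,0,0],
    [0,0,0],
    [0,0,0],
    [0,0,0],
    [0,0,0],
    [0,0,0],
    [0,0,0],
    [0,0,0]
  ]
}}

```text
t: 13.65
tool_pos: [0.4751, -0.1206, 0.2727]
tool_rot: [-0.646, 0.763, 0.0, -0.0]
wrist_force: [0.3, 0.1, -0.7]
finger_gap: 0.0277
grip_force: 39.4
```

```bash
python3 - <<'E'
from h import *
st=readout.state(); print(st['t'],st['tool_pos'],st['finger_gap'],st['grip_force'],st['wrist_force'],abs(st['qvel']).max())
t=snap('top'); b=snap('scene')
c=np.hstack([cv2.resize(t['image'][205:285,255:335,::-1],(400,400),interpolation=cv2.INTER_CUBIC),cv2.resize(b['image'][130:230,200:300,::-1],(400,400),interpolation=cv2.INTER_CUBIC)])
cv2.imwrite('pics/j.png',c)
P=cloud(t); im=t['image'].astype(int)
org=(im[...,0]>110)&(im[...,1]>40)&(im[...,1]<130)&(im[...,2]<70)&(P[...,2]>.08)&(P[...,2]<.16)
N,lab,stt,_=cv2.connectedComponentsWithStats(org.astype(np.uint8))
n=np.array([.988,-.1556]);y=np.array([.1556,.988])
for i in range(1,N):
    if stt[i,4]>3:
        q=P[lab==i]; m=np.median(q,0); d=(q[:,:2]-[.4958,.0115]); print(stt[i],np.round(m,4),'n',(d@n).min(),(d@n).max(),'y',(d@y).min(),(d@y).max())
E
```

```text
13.65 [ 0.47510345 -0.12057075  0.27268383] 0.027692333127992783 39.4039771185453 [ 0.25383775  0.08287641 -0.73186369] 0.0007637286288988035
[291 241   5   6  20] [ 0.5031 -0.0345  0.1242] n 0.011070175151065838 0.017325974171268365 y -0.04855001097512439 -0.040032736206852236
[288 258   6   2  11] [ 0.4748 -0.0302  0.1236] n -0.016159536092298366 -0.013178033093895012 y -0.04824880226992138 -0.0392421032882434
```

View pics/j.png

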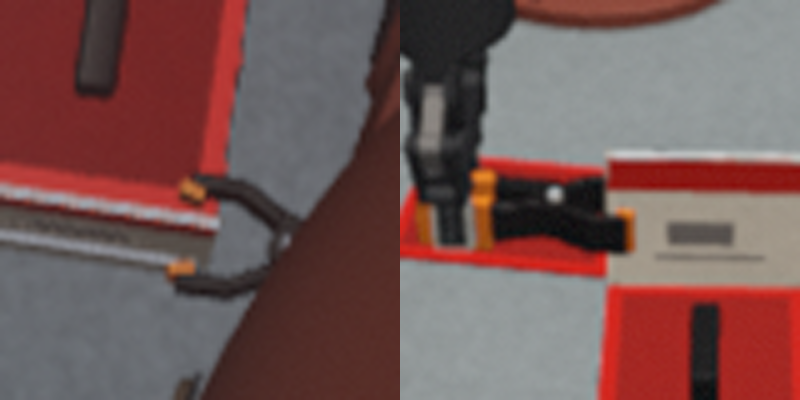

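The top crop shows the pads at (193,187) and (180,270), one on each face of the card. Each is about 10 mm clear of it, and the edge is about 16 mm inside the tips. The scene crop shows the clamp at mid-height, clear of the bin and cover.

```bash
python3 -c "
from station import finish_job
print(finish_job())"
```

```text
the job is handed in; nothing more can be done
None
```

The job is handed in: the cover sits level on the bin, and the clamp is held open and still around the card's right-hand edge (the robot's right), half-way up, about 10 mm clear of each face.

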